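# Grade the honey against the light

## Robot

A 6-joint arm with a two-finger parallel gripper is mounted at the origin on the work surface. World frame = base frame: x ahead of the robot, y to its left, z up, the work surface at z = 0. Lengths are in m, angles in degrees, forces in N, time in s.
With the tool pointing down it reaches from about 0.275 to 0.75 m from the base axis. Payload 10.2 kg.
Tool frame: the origin (TCP) lies between the finger pads; the fingertips stand 22 mm ahead of it and the grasp point (between the pads) lies 3 mm ahead of it; z points along the fingers, y is the direction in which the jaws open and shut (so a half turn about z gives the same grasp; the last joint's range is limited). The gripper opens to 88 mm and grips with 3 to 60 N. Pads are 18 mm wide; open, the fingers measure 123 mm over their backs; the gripper's body (75 mm by 187 mm) begins 45 mm behind the grasp point.
Start: joints at [59.851, 17.928, 85.812, -0, 76.261, -12.8], TCP at [0.157, 0.501, 0.261] pointing down, gripper open.
Joint ranges: [-168.41, 168.41], [-55.51, 124.54], [10.69, 146.95], [-70.63, 250.63], [1, 178], [-165.06, 165.06]. Speed limits (degrees/s): [136.94, 136.94, 172.46, 180, 180, 180].

## Interface

Orientations are given as [roll, pitch, yaw] about the fixed x, y, z axes, in that order (R = Rz(yaw) Ry(pitch) Rx(roll)).
In Python, from bench import robot gives the robot as it stands. The module is installed in compiled form; this text tells all that it offers.
- The arm moves only by the tool apply_moves, never from a script. Its argument "moves" is a list of rows, each a list of 7 numbers: the opening in per cent of the stroke, from 0 (shut) to 100 (fully open), then the shift along the tool's x, y, z as a fraction of full scale, then the turn, a rotation vector about the tool's x, y, z as a fraction of full scale. A call has 1 to 10 rows; each row shifts and turns the commanded pose from where the row before left it, along the tool's axes as they then stand; what a row does not reach is not made up. Full scale, the value 1, is 0.04 m for a shift and 0.1 rad for a turn. A row lasts 1/10 s, in which the tool goes at most 50 mm and 8.59 degrees, less where a joint would pass 70% of its speed; a pose out of reach is approached as far as the arm can. A call with a number of a shift or a turn outside -1 to 1 is refused whole. A call with a gripper value outside its range is refused whole. The fingers move at their own pace and stop on an object; "squeeze" is the grip in N (left out, the last holds). Time passes only in rows, so rows that do not move let the fingers close. It gives the time, the measured TCP pose, the force and the opening at its end, in the units of the state.
- robot.read_state(): the state, without advancing time (a new reading comes with each control period).
- robot.snapshot(name): name is "scene" or "top"; returns the picture (420x560x3 uint8, red, green, blue); there is no depth.
- robot.camera_params(name): a dict with "vfov" (degrees; the focal length in pixels is half the picture's height over the tangent of half this angle, whatever the lens; pixels are square), "cx", "cy" (the principal point, pixels), "pose" (4x4, takes a point from camera to world coordinates). Camera axes: x right, y down, z forward; pixel columns grow to the right and rows downward; lengths in m; the calibration is good to about 2 mm. A picture is of the moment at which its call begins. camera_params takes no time and is no camera call.
- robot.close_job(): hands the job in, once; it reports no verdict.
The state is a dict: "t": time; "joint_positions": joint angles; "joint_velocities": joint speeds; "effort": joint torques, N m; "position": TCP position; "eef_rot": TCP orientation; "wrist_force": force on the tool from outside, world axes, zero at the start; "ft_torque": the same for the moment, N m; "finger_gap": finger opening in m.
Only numpy, scipy, OpenCV 4.12 (cv2) and the standard library are available. Lean on these libraries where they do the work, as an engineer would, in place of code of your own. Each camera call takes 0.05 s, during which the arm holds its last target. There are 200 camera calls.

## Task

Get the honey sample ready for its colour reading at the light comparator: first stand the two colour standards upright and fully down in their pockets and let go of them, the pale one in the post with the yellow stripes and the dark one in the post with the brown stripes, then take the sample with the red stopper and hold it upright in front of the lit panel, midway between the two standards, level and in line with them, its clear faces square to the panel, and finish while still holding it there in the gripper, touching nothing else. Keep every finger off the clear faces: grip all three glass cells by their frosted faces only, tip none of them over, and leave everything else on the worktop where it stands.

Things in the scene. Friction and masses are not known exactly. Their poses are not given: they have to be found in the camera images.
- comparator: light comparator, fixed: black base plate 150 x 210 x 8 mm; upright LED panel (210 mm wide, 14 mm thick, top at z = 112 mm) whose lit white face, at x = -22 mm, looks along +x, away from the robot; before it at x = +30 mm two aluminium socket posts (50 x 42 mm, tops at z = 48 mm) at y = +-65 mm, an open bay between them. Origin under the base plate's middle; turned up to 20 degrees about z
- pocket_pale (a point): middle of the floor of the pocket whose post has yellow stripes (the +y post); the pocket is 34 mm (x) by 24 mm (y) and 18 mm deep, floor 30 mm above the worktop; axes as the comparator's. A cell fits only with its frosted faces towards +-y (clear faces to and from the panel)
- pocket_dark (a point): middle of the floor of the pocket whose post has dark brown stripes (the -y post); same sizes
- view_point (a point): viewing place: midway between the two standards when they stand in their pockets, at half their height (60 mm above the worktop), 52 mm before the lit face; axes as the comparator's, x away from the lit face
- pale: pale yellow colour standard, a solid glass cell of 80 g, no stopper; glass body 30 x 20 x 60 mm (x, y, z); the two narrow faces at x = +-15 mm are clear, the two broad faces at y = +-10 mm are frosted, milky. Origin under its middle, z up; a half turn about z makes no difference. Stands upright on the mat, turned up to 47 degrees either way
- dark: dark brown colour standard, a solid glass cell of 80 g, no stopper; glass body 30 x 20 x 60 mm (x, y, z); the two narrow faces at x = +-15 mm are clear, the two broad faces at y = +-10 mm are frosted, milky. Origin under its middle, z up; a half turn about z makes no difference. Stands upright on the mat, turned up to 47 degrees either way
- sample: honey sample: closed mid-amber cell, 70 g, red stopper on top (23 x 13 mm, 10 mm high, in all 70 mm tall); glass body 30 x 20 x 60 mm (x, y, z); the two narrow faces at x = +-15 mm are clear, the two broad faces at y = +-10 mm are frosted, milky. Origin under its middle, z up; a half turn about z makes no difference. Stands upright on the mat, turned up to 47 degrees either way
- sample_mid (a point): middle of the sample's glass body, 30 mm above its underside; axes as the sample's
- sample_frost_a: frosted face of the sample at its y = +10 mm (same origin as the sample)
- sample_frost_b: frosted face of the sample at its y = -10 mm (same origin as the sample)
- sample_clear: the sample's two clear faces (same origin as the sample)
- pale_clear: the pale standard's two clear faces (same origin as the standard)
- dark_clear: the dark standard's two clear faces (same origin as the standard)
- mat: cork mat, fixed, 150 x 270 mm, 4 mm thick, on which the three cells stand about 90 mm apart in a row along its y; which cell stands where varies. Origin under its middle
- honey_jar: honey jar with a brass-coloured lid, 70 mm across, 95 mm tall; origin under its centre. Bystander
- salt_shaker: white salt shaker, 42 mm across, 82 mm tall; origin under its centre. Bystander
- mug: blue mug, 80 mm across, 85 mm tall; origin under its centre. Bystander
- teaspoon: steel teaspoon lying on the worktop, 140 mm long, nearest the robot. Bystander
- spice_jar: small spice jar with a red lid, 42 mm across, 90 mm tall; origin under its centre. Bystander
- tea_box: green tea box, 70 x 120 x 75 mm tall; origin under its centre. Bystander

How it is judged:
By the outcome, as a careful person would: the job done as asked, in the order asked, and still so for the second after the job is handed in, while the arm keeps its last pose, push and grip.
It also fails if it takes over 72 s, if anything falls off the work surface, if the arm or the gripper's body presses on something with over 40 N, if the wrist force passes 120 N, or if a joint passes its speed limit or range.

## Working session

There is one attempt and no reset: what is moved stays moved. The work goes in short steps, Python scripts to look and compute and a tool call to move; the robot and the scene stay as the last step left them, time stands still between calls to the robot, and variables do not carry over. Pictures are saved under pics/ and viewed, about 8 in all and at most 12, crops included, and the job is handed in when it is done.

Besides the shell and the picture viewer there is one more tool, called after "Emit:" as name([rows], argument=value, ...), one row to a line, values as JSON. apply_moves: Moves the arm, as the interface text tells. Its arguments: {"type":"object","properties":{"moves":{"type":"array","items":{"type":"array","items":{"type":"number"}}},"squeeze":{"type":"number"}},"required":["moves"]}

```bash
mkdir -p pics; python3 - <<'E'
from bench import robot
import cv2
for n in("scene","top"):
    p=robot.camera_params(n);print(n,p["vfov"],p["cx"],p["cy"]);print(p["pose"].round(4) if hasattr(p["pose"],'round') else p["pose"])
    cv2.imwrite(f"pics/{n}0.png",robot.snapshot(n)[:,:,::-1])
s=robot.read_state();print(s)
E
```

```text
scene 42.02438603151622 282.6290305783277 218.02872487066642
[[-0.818   0.327  -0.4733  1.1235]
 [ 0.5752  0.4527 -0.6813  0.8536]
 [-0.0085 -0.8296 -0.5584  0.7752]
 [ 0.      0.      0.      1.    ]]
top 55.08731859193742 278.13394663539714 209.89814436734392
[[-0.0161 -0.9804  0.1961  0.3043]
 [-0.9996  0.0202  0.0188 -0.0308]
 [-0.0224 -0.1957 -0.9804  1.1045]
 [ 0.      0.      0.      1.    ]]
{'t': 0.1, 'joint_positions': array([ 5.98513250e+01,  1.79541751e+01,  8.58475968e+01, -1.09733752e-03,
        7.62604693e+01, -1.27999372e+01]), 'joint_velocities': array([-0.04957427, -0.02578773, -0.10728547, -0.01675898, -0.02419379,
       -0.02701791]), 'effort': array([ 3.56174329e-03, -4.02814364e+01, -2.52646476e+01,  6.95172697e-02,
        3.42034560e-02, -8.91502373e-05]), 'position': array([0.15646893, 0.50094702, 0.26025024]), 'eef_rot': array([-1.79939069e+02, -1.27502008e-02,  1.62651517e+02]), 'wrist_force': array([ 0.1242639 , -0.28809378, -0.27200724]), 'ft_torque': array([ 0.00788229,  0.01662974, -0.00578189]), 'finger_gap': 0.08796907335553285}
```

View pics/scene0.png

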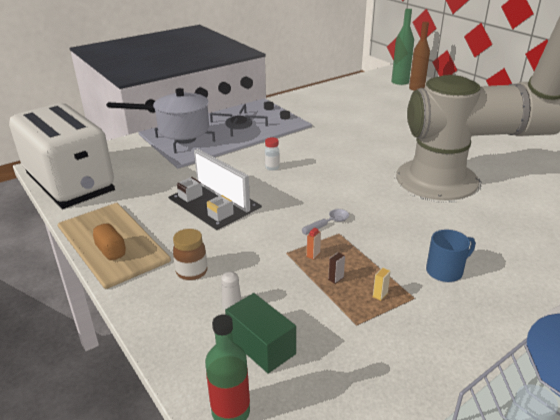

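View pics/top0.png

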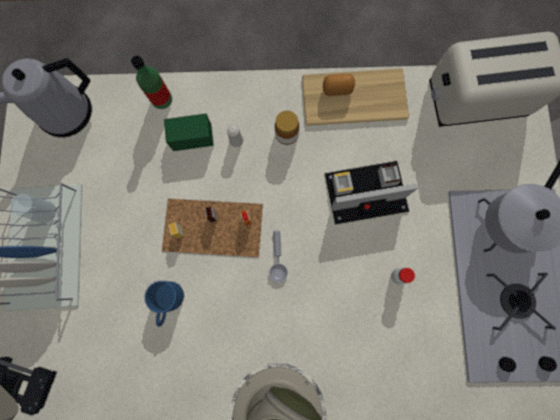

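The scene picture shows, along the mat, sample (red stopper, ~(313,243)), dark (~(337,267)) and pale (~(382,284)). The comparator is at ~(215,190), yellow post nearest the camera. The top picture has cells at (247,216), (211,213) and (175,230), and the comparator at (367,192).

```bash
python3 - <<'E'
import cv2,numpy as np
s=cv2.imread("pics/scene0.png");t=cv2.imread("pics/top0.png")
def c(im,x,y,w=100,h=75):
    o=cv2.resize(im[y:y+h,x:x+w],(400,300),interpolation=cv2.INTER_CUBIC);k=400//w
    for i in range(0,w,10):
        cv2.line(o,(i*k,0),(i*k,4 if i%50 else 12),(0,0,255),1);
        if i%20==0: cv2.putText(o,str(x+i),(i*k,22),0,.35,(0,0,255))
    for i in range(0,h,10):
        cv2.line(o,(0,i*k),(6,i*k),(0,0,255),1); cv2.putText(o,str(y+i),(8,i*k+4),0,.35,(0,0,255))
    return o
cv2.imwrite("pics/comp.png",np.vstack([np.hstack([c(t,160,190),c(t,318,150)]),np.hstack([c(s,295,225),c(s,165,145)])]))
E
```

```text
(no output)
```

View pics/comp.png

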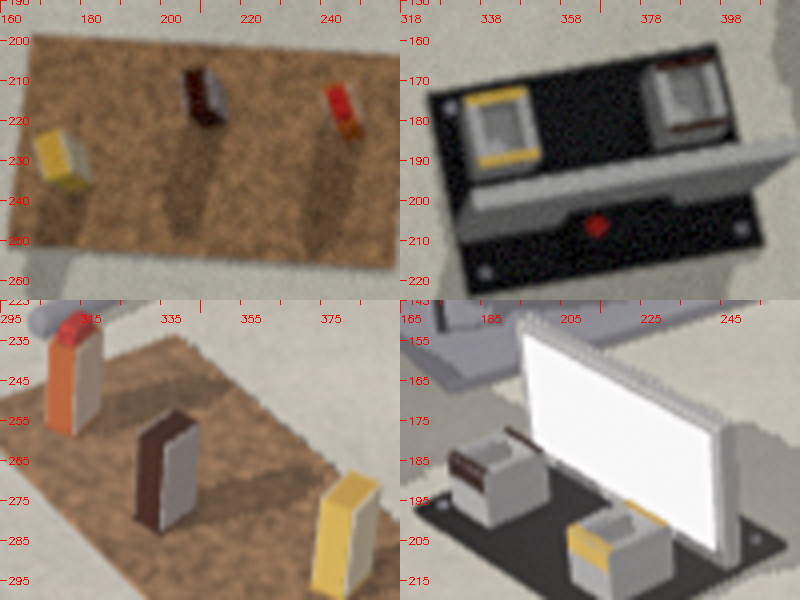

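The composite shows the comparator plate and post corners, and the three cells with their clear (coloured) faces towards the lower left of the scene view. I'll fit the poses from these corners.

```bash
cat >h.py <<'E'
from bench import robot
import numpy as np,cv2
from scipy.optimize import least_squares
def proj(n,P):
    c=robot.camera_params(n);T=np.linalg.inv(np.array(c["pose"]));f=210/np.tan(np.radians(c["vfov"]/2))
    q=np.atleast_2d(P)@T[:3,:3].T+T[:3,3];return q[:,:2]/q[:,2:]*f+[c["cx"],c["cy"]]
def pose(p,L):
    c,s=np.cos(p[2]),np.sin(p[2]);L=np.array(L,float)/1000
    return np.c_[L[:,0]*c-L[:,1]*s+p[0],L[:,0]*s+L[:,1]*c+p[1],L[:,2]]
def fit(obs,p0):
    def r(p): return np.concatenate([(proj(n,pose(p,[o[0] for o in ob]))-[o[1] for o in ob]).ravel() for n,ob in obs.items()])
    best=min((least_squares(r,[p0[0],p0[1],a],loss="soft_l1") for a in p0[2]),key=lambda s:s.cost)
    return best.x,r(best.x).reshape(-1,2)
E
cat >fit.py <<'E'
from h import *
top=lambda y,pts:[((*l,48),q) for l,q in zip([(55,y-21),(5,y-21),(5,y+21),(55,y+21)],pts)]
comp={"top":[((75,105,8),(325.5,173)),((75,-105,8),(396.75,161.25)),((-75,-105,8),(408.5,211.25)),((-75,105,8),(335.5,223.25))]
 +top(65,[(349.75,171.25),(353.25,190),(338,192),(334.25,172.5)])+top(-65,[(396.75,164),(400,181),(385,183),(382,166.25)]),
"scene":[((75,-105,8),(168,197.5)),((-75,105,8),(261.75,206.25)),((-22,-105,112),(195.5,152.5)),((-22,105,112),(245,178))]
 +top(-65,[(177.5,182),(191.75,177),(202,183.75),(187,190)])+top(65,[(207,200.75),(221.25,195),(233,202),(218,207.5)])}
k=dict(A=(15,-10,64),B=(15,10,64),C=(-15,10,64),D=(-15,-10,64),a=(15,-10,4),b=(15,10,4),c=(-15,10,4))
cell=lambda **q:{"scene":[(k[n],v) for n,v in q.items()]}
O=dict(comp=comp,
dark=cell(A=(329.5,257.5),B=(336.25,260),C=(344.5,256),D=(338.75,252),a=(329,280),b=(335,283.25),c=(344,277.5)),
pale=cell(A=(374.5,273.75),B=(381.25,277),C=(389.5,271.75),D=(382.5,268),a=(373,297),b=(380.5,300),c=(388,291.25)),
sample=cell(A=(307,235),B=(314.5,237),C=(320.75,233),a=(306.25,255.5),b=(313,259.25),c=(319.5,252)))
ims={n:cv2.resize(cv2.imread(f"pics/{n}0.png"),None,fx=4,fy=4,interpolation=cv2.INTER_CUBIC) for n in("scene","top")}
for n,o in O.items():
    p,r=fit(o,([.45,-.25] if n=="comp" else [.45,.1])+[np.radians([-20,0,20]) if n=="comp" else np.radians(range(0,360,45))])
    print(n,p[:2].round(4),np.degrees(p[2]).round(1));print(r.round(1).tolist())
    if n=="comp": B=[(75,105,8,75,-105,8),(75,-105,8,-75,-105,8),(75,105,8,-75,105,8)]+[e for y in(-65,65) for e in[(55,y-21,48,55,y+21,48),(5,y-21,48,5,y+21,48),(55,y-21,48,5,y-21,48),(55,y+21,48,5,y+21,48)]]
    else:
        q=[(15,-10),(15,10),(-15,10),(-15,-10)];B=[(*q[i],z,*q[(i+1)%4],z) for i in range(4) for z in(4,64)]+[(*a,4,*a,64) for a in q]
    for m in ims:
        for e in B:
            uv=proj(m,pose(p,[e[:3],e[3:]]));cv2.line(ims[m],*[tuple(int(v) for v in (u*4+1.5).round()) for u in uv],(0,255,0) if n!="sample" else (255,255,0),1)
t,s=ims["top"],ims["scene"];cr=lambda im,x,y:im[y*4:y*4+300,x*4:x*4+400]
cv2.imwrite("pics/ov.png",np.vstack([np.hstack([cr(t,160,190),cr(t,318,150)]),np.hstack([cr(s,295,227),cr(s,165,145)])]))
E
python3 fit.py
```

```text
comp [ 0.5705 -0.2567] 8.3
[[-1.1, -0.8], [0.8, -1.0], [1.0, 0.3], [-1.1, 0.7], [-0.6, 0.1], [-0.4, -1.1], [-0.6, -0.6], [-0.3, 1.3], [-0.5, -0.4], [0.3, 0.2], [-0.0, 0.7], [-0.9, -0.1], [0.5, -1.8], [0.5, -1.3], [-1.3, -3.1], [-0.2, -0.8], [-0.5, 0.7], [0.8, -0.8], [-0.2, -1.9], [-0.7, -1.4], [-0.3, 0.8], [1.2, -0.7], [-0.1, -1.5], [-1.0, 0.6]]
dark [0.5105 0.1722] 8.8
[[-0.3, 0.0], [0.1, 1.8], [1.3, -0.4], [-0.1, -0.6], [-0.9, -0.6], [0.0, 0.5], [0.2, -0.1]]
pale [0.4697 0.2652] 374.8
[[-0.1, 0.2], [1.7, 1.0], [1.2, -1.1], [-0.3, -1.3], [-1.1, -0.8], [-0.3, 0.4], [-0.2, 1.6]]
sample [0.4985 0.0751] 21.7
[[-0.6, -0.2], [-0.4, 0.6], [0.2, -2.0], [-0.3, 0.6], [0.5, -0.2], [0.6, 0.2]]
```

View pics/ov.png

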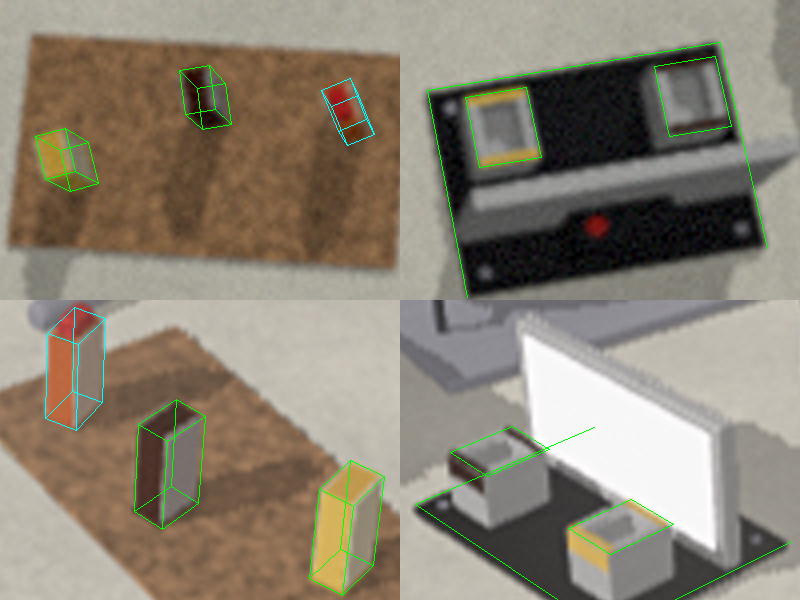

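The overlay fits to about 1 px in both views: cell boxes at composite ~(170,465), (345,525), (75,370), and post tops at (503,127), (692,95). Next I'll refine the cells with both views (region fit) and set up a delta helper.

```bash
cat >>h.py <<'E'
def delta(x,y,z,yaw):
    "tool-frame shift and turn in full-scale units to a tool-down target; turn about tool z"
    from scipy.spatial.transform import Rotation as R
    s=robot.read_state();r=R.from_euler("xyz",s["eef_rot"],degrees=True)
    g=R.from_euler("xyz",[180,0,yaw],degrees=True)
    d=r.inv().apply(np.array([x,y,z])-s["position"])/.04;w=(r.inv()*g).as_rotvec()/.1
    print("at",s["t"],s["position"].round(4),s["eef_rot"].round(2),"gap",round(s["finger_gap"],4),"F",s["wrist_force"].round(1))
    print("shift",d.round(2),"turn",w.round(2))
E
cat >ref.py <<'E'
from h import *
from scipy.optimize import minimize
S=4
def lab(n): return cv2.cvtColor(cv2.resize(cv2.imread(f"pics/{n}0.png"),None,fx=S,fy=S,interpolation=cv2.INTER_LINEAR),cv2.COLOR_BGR2LAB).astype(float)
I={n:lab(n) for n in("scene","top")}
def faces(hx,hy,z0,z1):
    q=[(hx,-hy),(hx,hy),(-hx,hy),(-hx,-hy)]
    return [[(*a,z1) for a in q]]+[[(*q[i],z0),(*q[(i+1)%4],z0),(*q[(i+1)%4],z1),(*q[i],z1)] for i in range(4)]
def cost(p,st,ns):
    tot=0
    for n in ns:
        im=I[n];m=np.zeros(im.shape[:2],np.uint8);k=1
        for bx in [faces(15,10,4,64)]+([faces(11.5,6.5,64,74)] if st else []):
            for f in bx:
                uv=proj(n,pose(p,f))
                a=np.cross(uv[1]-uv[0],uv[2]-uv[1])
                if a<0: cv2.fillPoly(m,[((uv*S+S/2-.5)*16).round().astype(int)],k,shift=4)
                k+=1
        ring=cv2.dilate((m>0).astype(np.uint8),np.ones((4*S+1,)*2))
        ring[m>0]=0;m[ring>0]=50
        for v in np.unique(m[m>0]):
            c=im[m==v];d=np.linalg.norm(c-np.median(c,0),axis=1);tot+=np.minimum(d,60).sum()*(1 if v<50 else 1)
    return tot/1000
for nm,p in dict(dark=(.5105,.1722,8.8),pale=(.4697,.2652,14.8),sample=(.4985,.0751,21.7)).items():
  for ns in(("scene","top"),("scene",)):
    f=lambda v:cost((v[0]/1000,v[1]/1000,np.radians(v[2])),nm=="sample",ns)
    v0=np.array([p[0]*1000,p[1]*1000,p[2]])
    r=min((minimize(f,v0,method="Nelder-Mead",options=dict(initial_simplex=v0+np.vstack([np.zeros(3),np.diag(d)]))) for d in([4,4,6],[-4,3,-6],[3,-4,-4])),key=lambda r:r.fun)
    print(nm,ns,r.x.round(1),f(v0).round(1),r.fun.round(1))
E
python3 ref.py 2>&1 | grep -v Warn; python3 -c "
from h import *;delta(.509,.172,.15,188.8)"
```

```text
a=np.cross(uv[1]-uv[0],uv[2]-uv[1])
Traceback (most recent call last):
  File "ref.py", line 28, in <module>
    r=min((minimize(f,v0,method="Nelder-Mead",options=dict(initial_simplex=v0+np.vstack([np.zeros(3),np.diag(d)]))) for d in([4,4,6],[-4,3,-6],[3,-4,-4])),key=lambda r:r.fun)
  File "ref.py", line 28, in <genexpr>
    r=min((minimize(f,v0,method="Nelder-Mead",options=dict(initial_simplex=v0+np.vstack([np.zeros(3),np.diag(d)]))) for d in([4,4,6],[-4,3,-6],[3,-4,-4])),key=lambda r:r.fun)
           ~~~~~~~~^^^^^^^^^^^^^^^^^^^^^^^^^^^^^^^^^^^^^^^^^^^^^^^^^^^^^^^^^^^^^^^^^^^^^^^^^^^^^^^^^^^^^^^^^^^^^^^^
  File "ref.py", line 26, in <lambda>
    f=lambda v:cost((v[0]/1000,v[1]/1000,np.radians(v[2])),nm=="sample",ns)
               ~~~~^^^^^^^^^^^^^^^^^^^^^^^^^^^^^^^^^^^^^^^^^^^^^^^^^^^^^^^^
  File "ref.py", line 15, in cost
    uv=proj(n,pose(p,f))
  File "h.py", line 5, in proj
    c=robot.camera_params(n);T=np.linalg.inv(np.array(c["pose"]));f=210/np.tan(np.radians(c["vfov"]/2))
ValueError: time passes only in moves, steps and waits
at 0.1 [0.1565 0.5009 0.2603] [-1.7994e+02 -1.0000e-02  1.6265e+02] gap 0.088 F [ 0.1 -0.3 -0.3]
shift [-10.87  -5.22   2.76] turn [-0.01 -0.   -4.56]
```

```bash
sed -i 's/^def proj/CP={n:robot.camera_params(n) for n in("scene","top")}\ndef proj/; s/c=robot.camera_params(n);T/c=CP[n];T/' h.py
python3 ref.py 2>&1 | grep -v -e Warn -e np.cross; python3 -c "
from h import *;delta(.509,.172,.15,188.8)"
```

```text
dark ('scene', 'top') [510.5 172.4   4.4] 208.0 196.1
dark ('scene',) [510.5 172.3   4.4] 131.2 119.7
pale ('scene', 'top') [470.7 265.2  22.4] 209.1 192.5
pale ('scene',) [470.4 264.   25.4] 156.3 132.6
sample ('scene', 'top') [502.1  78.2  26.2] 192.8 180.7
sample ('scene',) [503.5  76.8  37. ] 143.5 118.8
at 0.1 [0.1565 0.5009 0.2603] [-1.7994e+02 -1.0000e-02  1.6265e+02] gap 0.088 F [ 0.1 -0.3 -0.3]
shift [-10.87  -5.22   2.76] turn [-0.01 -0.   -4.56]
```

Emit:
apply_moves([
  [55, -1, -0.5, 0.2, 0, 0, -0.5],
  [55, -1, -0.5, 0.2, 0, 0, -0.5],
  [55, -1, -0.5, 0.2, 0, 0, -0.5],
  [55, -1, -0.5, 0.2, 0, 0, -0.5],
  [55, -1, -0.5, 0.2, 0, 0, -0.5],
  [55, -1, -0.5, 0.2, 0, 0, -0.5],
  [55, -1, -0.5, 0.2, 0, 0, -0.5],
])

```text
t: 0.8
position: [0.412, 0.3197, 0.2043]
eef_rot: [-180.0, -0.0, -177.2]
wrist_force: [0.9, 0.4, 0.2]
finger_gap: 0.048
```

```bash
python3 -c "
from h import *;delta(.5105,.1723,.12,186)"
```

```text
at 0.8 [0.412  0.3197 0.2043] [-1.7999e+02 -2.0000e-02 -1.7720e+02] gap 0.048 F [0.9 0.4 0.2]
shift [-2.28 -3.8   2.11] turn [-0.   -0.   -0.56]
```

Emit:
apply_moves([
  [55, -0.57, -0.95, 0.4, 0, 0, 0],
  [55, -0.57, -0.95, 0.4, 0, 0, 0],
  [55, -0.57, -0.95, 0.4, 0, 0, 0],
  [55, -0.57, -0.95, 0.4, 0, 0, -0.56],
  [55, 0, 0, 0.5, 0, 0, 0],
  [55, 0, 0, 0, 0, 0, 0],
  [55, 0, 0, 0, 0, 0, 0],
])

```text
t: 1.5
position: [0.5087, 0.1739, 0.121]
eef_rot: [180.0, -0.0, -174.1]
wrist_force: [0.3, 0.6, -0.0]
finger_gap: 0.0485
```

```bash
python3 -c "
from h import *;delta(.5105,.1723,.049,186)
t=cv2.imread('pics/top0.png')
for n,(x,y,w,h) in dict(scene=(290,200,120,110),top=(150,180,120,90)).items():
    im=robot.snapshot(n)[:,:,::-1];cv2.imwrite('pics/%s1.png'%n,im)
    cv2.imwrite('pics/%s1c.png'%n,cv2.resize(im[y:y+h,x:x+w],None,fx=5,fy=5,interpolation=3))
"
```

```text
at 1.5 [0.5087 0.1739 0.121 ] [ 1.8000e+02 -3.0000e-02 -1.7407e+02] gap 0.0485 F [ 0.3  0.6 -0. ]
shift [-0.04 -0.04  1.8 ] turn [ 0.   -0.01 -0.01]
```

View pics/scene1c.png

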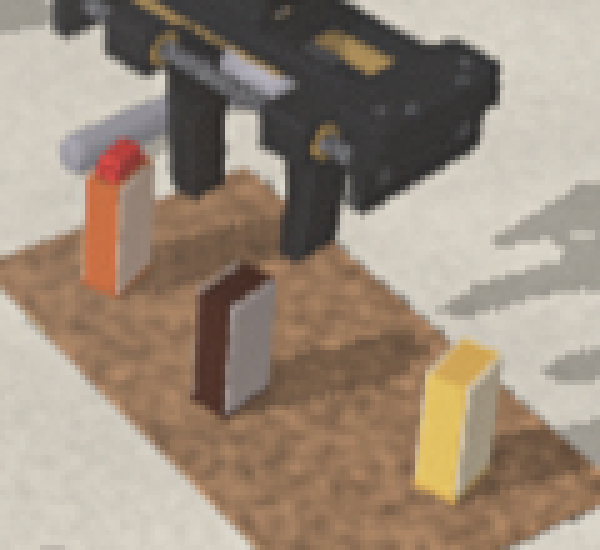

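The picture shows the fingertips at crop (195,190) and (310,255), above and behind the dark cell (top at (235,280)). I'll check this against the projection of the tips.

```bash
python3 -c "
from h import *
for y in(-.024,-.0415,.024,.0415):
  for x in (-.009,.009):
    p=(.5087,.1739,np.radians(5.9));print(y,x,((proj('scene',pose(p,[(x*1000,y*1000,99)]))-[290,200])*5).round())
"
```

```text
-0.024 -0.009 [[221. 183.]]
-0.024 0.009 [[191. 199.]]
-0.0415 -0.009 [[192. 164.]]
-0.0415 0.009 [[162. 181.]]
0.024 -0.009 [[305. 234.]]
0.024 0.009 [[275. 251.]]
0.0415 -0.009 [[337. 253.]]
0.0415 0.009 [[306. 271.]]
```

Emit:
apply_moves([
  [55, -0.04, -0.04, 0.6, 0, 0, 0],
  [55, 0, 0, 0.6, 0, 0, 0],
  [55, 0, 0, 0.6, 0, 0, 0],
  [55, 0, 0, 0, 0, 0, 0],
])

```text
t: 2.0
position: [0.5094, 0.1726, 0.0473]
eef_rot: [-180.0, -0.2, -174.0]
wrist_force: [-0.4, -0.5, 1.1]
finger_gap: 0.0484
```

Emit:
apply_moves([
  [15, 0, 0, 0, 0, 0, 0],
  [15, 0, 0, 0, 0, 0, 0],
  [15, 0, 0, 0, 0, 0, 0],
  [15, 0, 0, 0, 0, 0, 0],
  [15, 0, 0, 0, 0, 0, 0],
  [15, 0, 0, 0, 0, 0, 0],
], squeeze=15)

```text
t: 2.6
position: [0.5112, 0.1722, 0.0496]
eef_rot: [180.0, 0.1, -174.1]
wrist_force: [-2.4, 0.6, 6.6]
finger_gap: 0.0201
```

Emit:
apply_moves([
  [15, 0, 0, -0.3, 0, 0, 0],
  [15, 0, 0, -0.8, 0, 0, 0],
  [15, 0, 0, -1, 0, 0, 0],
  [15, 0, 0, -1, 0, 0, 0],
  [15, 0, 0, -0.4, 0, 0, 0],
])

```text
t: 3.1
position: [0.5116, 0.1722, 0.1932]
eef_rot: [-180.0, 0.3, -174.1]
wrist_force: [0.8, 0.2, -1.3]
finger_gap: 0.0199
```

```bash
python3 -c "
from h import *;delta(.6096,-.3167,.17,188.3)
im=robot.snapshot('scene')[:,:,::-1];cv2.imwrite('pics/scene2.png',im)"
```

```text
at 3.1 [0.5116 0.1722 0.1932] [-180.      0.33 -174.08] gap 0.0199 F [ 0.8  0.2 -1.3]
shift [ -1.17 -12.41   0.59] turn [-0.    0.06 -0.42]
```

Emit:
apply_moves([
  [15, -0.05, -0.6, 0, 0, 0, 0],
  [15, -0.1, -1, 0, 0, 0, 0],
  [15, -0.1, -1, 0, 0, 0, 0],
  [15, -0.1, -1, 0, 0, 0, 0],
  [15, -0.1, -1, 0, 0, 0, 0],
  [15, -0.1, -1, 0, 0, 0, 0],
  [15, -0.1, -1, 0, 0, 0, 0],
  [15, -0.1, -1, 0, 0, 0, 0],
  [15, -0.1, -1, 0, 0, 0, 0],
  [15, -0.1, -1, 0, 0, 0, 0],
])

```text
t: 4.15
position: [0.5879, -0.2075, 0.1882]
eef_rot: [180.0, -0.1, -174.1]
wrist_force: [0.2, 0.0, -1.1]
finger_gap: 0.02
```

Emit:
apply_moves([
  [15, -0.1, -1, 0.1, 0, 0, 0],
  [15, -0.1, -1, 0.2, 0, 0, -0.2],
  [15, -0.02, -0.8, 0.2, 0, 0, -0.22],
  [15, 0, 0, 0, 0, 0, 0],
  [15, 0, 0, 0, 0, 0, 0],
  [15, 0, 0, 0, 0, 0, 0],
])

```text
t: 4.75
position: [0.6091, -0.3152, 0.1689]
eef_rot: [180.0, -0.0, -171.6]
wrist_force: [0.1, 0.0, -1.4]
finger_gap: 0.0198
```

```bash
python3 -c "
from h import *;delta(.6096,-.3167,.16,188.3)"
```

```text
at 4.75 [ 0.6091 -0.3152  0.1689] [ 179.98   -0.   -171.64] gap 0.0198 F [ 0.1  0.  -1.4]
shift [-0.01 -0.04  0.22] turn [ 0.   -0.    0.01]
```

Emit:
apply_moves([
  [15, -0.01, -0.04, 0.8, 0, 0, 0],
  [15, 0, 0, 0.8, 0, 0, 0],
  [15, 0, 0, 0, 0, 0, 0],
  [15, 0, 0, 0, 0, 0, 0],
])

```text
t: 5.15
position: [0.6101, -0.3172, 0.106]
eef_rot: [-180.0, 0.0, -171.6]
wrist_force: [0.1, -0.7, 0.1]
finger_gap: 0.0195
```

```bash
python3 -c "
from h import *;delta(.6096,-.3167,.105,188.3)
o=[]
for n,(x,y) in dict(scene=(160,130),top=(330,130)).items():
    im=robot.snapshot(n)[:,:,::-1].copy();cv2.imwrite('pics/%s3.png'%n,im)
    o.append(cv2.resize(im[y:y+90,x:x+80],None,fx=5,fy=5,interpolation=3))
cv2.imwrite('pics/c3.png',np.hstack(o))"
```

```text
at 5.15 [ 0.6101 -0.3172  0.106 ] [-1.7997e+02  3.0000e-02 -1.7163e+02] gap 0.0195 F [ 0.1 -0.7  0.1]
shift [0.01 0.01 0.02] turn [-0.    0.    0.01]
```

View pics/c3.png

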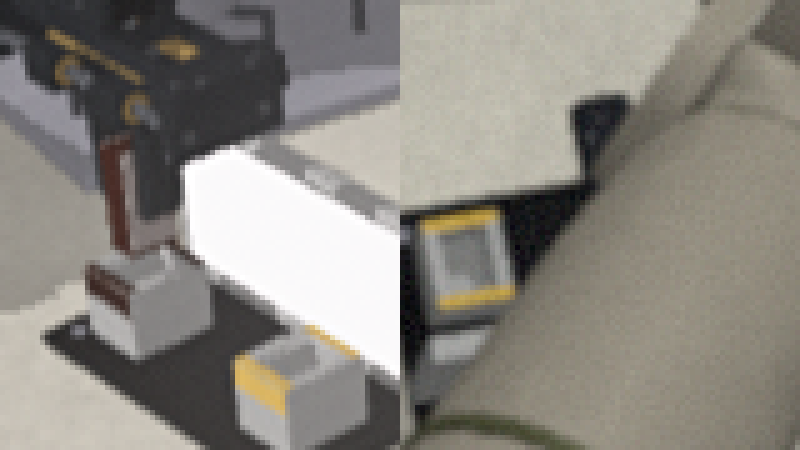

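The left picture shows the held dark cell just above its post: bottom corners at crop (113,245), (133,254), (187,235), post top corners (88,265), (135,298), (212,268). I'll compare the two in the scene camera alone.

```bash
python3 - <<'E'
from h import *
src=open('fit.py').read().split("ims=")[0]
exec(src)
for n in("scene","top"): p,r=fit({n:comp[n]},[.57,-.257,[.14]]);print(n,p[:2].round(4),np.degrees(p[2]).round(2), pose(p,[(30,-65,0)])[0,:2].round(4))
a=np.radians(8.3)
f=lambda v,L,q:(proj('scene',pose((v[0],v[1],a),L))-q).ravel()
L=[(15,-10,60),(15,10,60),(-15,10,60)];q=np.array([(182.6,179),(186.6,180.8),(197.4,177)])
s=least_squares(f,[.61,-.317],args=(L,q));print("cell",s.x.round(4),s.fun.round(1))
L=[(25,-21,48),(25,21,48),(-25,21,48),(-25,-21,48)];q=np.array([(177.6,183),(187,189.6),(202.4,183.6),(192,177)])
s=least_squares(f,[.61,-.317],args=(L,q));print("post",s.x.round(4),s.fun.round(1))
E
```

```text
scene [ 0.5725 -0.2525] 8.41 [ 0.6117 -0.3124]
top [ 0.5703 -0.2577] 8.38 [ 0.6094 -0.3176]
cell [ 0.6067 -0.3181] [ 0.2 -0.6  0.6  0.4 -0.8  0.2]
post [ 0.6111 -0.3117] [-0.3  0.7 -0.4 -0.  -0.2 -0.8  0.9  0.1]
```

```bash
cat >ref2.py <<'E'
from h import *
from scipy.optimize import minimize
S=5
I={n:cv2.cvtColor(cv2.resize(cv2.imread(f"pics/{n}0.png"),None,fx=S,fy=S,interpolation=1),cv2.COLOR_BGR2LAB).astype(float) for n in("scene","top")}
def cost(p,n,ys):
    im=I[n];m=np.zeros(im.shape[:2],np.uint8)
    def poly(L,k):
        uv=proj(n,pose(p,L))
        d1,d2=uv[1]-uv[0],uv[2]-uv[1]
        if d1[0]*d2[1]-d1[1]*d2[0]<0: cv2.fillPoly(m,[((uv*S+S/2-.5)*16).round().astype(int)],k,shift=4)
    for j,y0 in enumerate(ys):
        q=[(55,y0-21),(55,y0+21),(5,y0+21),(5,y0-21)]
        for i in range(4):
            a,b=q[i],q[(i+1)%4];h=48 if i%2==0 else 40
            poly([(*a,8),(*b,8),(*b,48),(*a,48)],10*j+2+i)
        poly([(*a,48) for a in q],10*j+1)
        poly([(x,y,48) for x,y in[(47,y0-12),(47,y0+12),(13,y0+12),(13,y0-12)]],99)
        for s in(-1,1): 
            a,b=sorted([y0+s*21,y0+s*13]); poly([(55,a,48),(55,b,48),(5,b,48),(5,a,48)],10*j+7)
    ring=cv2.dilate((m>0).astype(np.uint8),np.ones((3*S,)*2));ring[m>0]=0;m[ring>0]=98
    t=0
    for v in np.unique(m[(m>0)&(m!=99)]):
        c=im[m==v];t+=np.minimum(np.linalg.norm(c-np.median(c,0),axis=1),50).sum()
    return t/1000
for n in("scene","top"):
  for ys in((-65,65),(-65,),(65,)):
    f=lambda v:cost((v[0]/1000,v[1]/1000,np.radians(8.4 if len(v)<3 else v[2])),n,ys)
    v0=np.array([571.,-256,8.4][:3 if len(ys)==2 else 2])
    D=np.diag([5,5,3][:len(v0)])
    r=min((minimize(f,v0,method="Nelder-Mead",options=dict(initial_simplex=v0+np.vstack([0*v0,D*np.array(s)[:len(v0)]]))) for s in([1,1,1],[-1,1,-1],[1,-1,1],[-1,-1,1])),key=lambda r:r.fun)
    print(n,ys,r.x.round(1),f(v0).round(1),r.fun.round(1))
E
python3 ref2.py
```

```text
scene (-65, 65) [ 572.7 -257.9    8.7] 622.6 532.0
scene (-65,) [ 600.5 -428.6] 322.8 19.2
scene (65,) [ 572.4 -257.7] 271.5 237.9
top (-65, 65) [ 571.8 -256.4    8.8] 381.8 362.2
top (-65,) [ 572.4 -256.2] 208.6 195.5
top (65,) [ 571.3 -256.3] 172.1 166.7
```

```bash
python3 -c "
from h import *;delta(.613,-.3168,.098,188.7)"
```

```text
at 5.25 [ 0.6105 -0.318   0.1073] [-1.7985e+02  1.4000e-01 -1.7165e+02] gap 0.0198 F [ 0.3 -0.6 -0.6]
shift [-0.07  0.02  0.23] turn [-0.03  0.02 -0.06]
```

Emit:
apply_moves([
  [15, -0.08, -0.01, 0.15, 0, 0, -0.07],
  [15, 0, 0, 0.1, 0, 0, 0],
  [15, 0, 0, 0.08, 0, 0, 0],
  [15, 0, 0, 0.06, 0, 0, 0],
  [15, 0, 0, 0, 0, 0, 0],
])

```text
t: 5.75
position: [0.6127, -0.3178, 0.0887]
eef_rot: [180.0, -0.0, -171.3]
wrist_force: [-0.5, -0.5, -1.5]
finger_gap: 0.0202
```

Emit:
apply_moves([
  [15, 0, 0, 0.08, 0, 0, 0],
  [15, 0, 0, 0.08, 0, 0, 0],
  [15, 0, 0, 0, 0, 0, 0],
])

```text
t: 6.05
position: [0.6127, -0.3177, 0.0821]
eef_rot: [180.0, -0.0, -171.3]
wrist_force: [0.5, -0.3, -1.0]
finger_gap: 0.0201
```

Entered without contact force. On to the floor (expected TCP z ≈ 0.0755).

Emit:
apply_moves([
  [15, 0, 0, 0.08, 0, 0, 0],
  [15, 0, 0, 0.05, 0, 0, 0],
  [15, 0, 0, 0, 0, 0, 0],
])

```text
t: 6.35
position: [0.6128, -0.3177, 0.0771]
eef_rot: [180.0, -0.0, -171.3]
wrist_force: [0.2, 0.1, -1.1]
finger_gap: 0.0195
```

Emit:
apply_moves([
  [15, 0, 0, 0.04, 0, 0, 0],
  [15, 0, 0, 0.03, 0, 0, 0],
  [15, 0, 0, 0, 0, 0, 0],
])

```text
t: 6.65
position: [0.613, -0.3179, 0.0756]
eef_rot: [-180.0, 0.0, -171.3]
wrist_force: [-1.2, 0.8, 5.6]
finger_gap: 0.0198
```

Floor contact (5.6 N) at the expected height. Release and lift.

Emit:
apply_moves([
  [45, 0, 0, 0, 0, 0, 0],
  [45, 0, 0, 0, 0, 0, 0],
  [45, 0, 0, 0, 0, 0, 0],
  [45, 0, 0, -0.3, 0, 0, 0],
  [45, 0, 0, -0.8, 0, 0, 0],
  [45, 0, 0, -1, 0, 0, 0],
  [45, 0, 0, -0.7, 0, 0, 0],
  [45, 0, 0, 0, 0, 0, 0],
])

```text
t: 7.45
position: [0.6141, -0.3187, 0.1926]
eef_rot: [-179.6, 0.4, -171.3]
wrist_force: [0.4, -1.2, -0.1]
finger_gap: 0.0397
```

```bash
python3 -c "
from h import *;delta(.47,.265,.18,200)"
```

```text
at 7.45 [ 0.6141 -0.3187  0.1926] [-179.63    0.35 -171.27] gap 0.0397 F [ 0.4 -1.2 -0.1]
shift [ 1.35 14.97  0.21] turn [-0.07  0.06 -1.97]
```

Emit:
apply_moves([
  [55, 0.09, 1, 0, 0, 0, 0],
  [55, 0.09, 1, 0, 0, 0, 0],
  [55, 0.09, 1, 0, 0, 0, 0],
  [55, 0.09, 1, 0, 0, 0, 0],
  [55, 0.09, 1, 0, 0, 0, 0],
  [55, 0.09, 1, 0, 0, 0, 0],
  [55, 0.09, 1, 0, 0, 0, 0],
  [55, 0.09, 1, 0, 0, 0, 0],
  [55, 0.09, 1, 0, 0, 0, 0],
  [55, 0.09, 1, 0, 0, 0, 0],
])

```text
t: 8.45
position: [0.5158, 0.0736, 0.1865]
eef_rot: [180.0, -0.0, -171.3]
wrist_force: [0.9, -0.1, -0.2]
finger_gap: 0.0484
```

Emit:
apply_moves([
  [55, 0.09, 1, 0, 0, 0, 0],
  [55, 0.09, 1, 0, 0, 0, 0],
  [55, 0.09, 1, 0, 0, 0, 0],
  [55, 0.09, 1, 0, 0, 0, -0.5],
  [55, 0.09, 0.9, 0, 0, 0, -0.5],
  [55, 0, 0, 0, 0, 0, -0.5],
  [55, 0, 0, 0, 0, 0, -0.5],
  [55, 0, 0, 0, 0, 0, 0],
  [55, 0, 0, 0, 0, 0, 0],
])

```text
t: 9.35
position: [0.4673, 0.2624, 0.1865]
eef_rot: [180.0, -0.0, -159.9]
wrist_force: [-0.3, -0.1, -0.0]
finger_gap: 0.0484
```

```bash
python3 -c "
from h import *;delta(.4707,.2650,.12,200)
o=[]
for n,(x,y) in dict(scene=(160,130),top=(320,140)).items():
    im=robot.snapshot(n)[:,:,::-1].copy();cv2.imwrite('pics/%s4.png'%n,im)
    o.append(cv2.resize(im[y:y+90,x:x+80],None,fx=5,fy=5,interpolation=3))
im=cv2.imread('pics/scene4.png');o=[np.hstack(o)]
cv2.imwrite('pics/c4.png',np.hstack(o))"
```

```text
at 9.35 [0.4673 0.2624 0.1865] [ 1.8000e+02 -3.0000e-02 -1.5991e+02] gap 0.0484 F [-0.3 -0.1 -0. ]
shift [-0.1   0.03  1.66] turn [ 0.   -0.01  0.02]
```

View pics/c4.png

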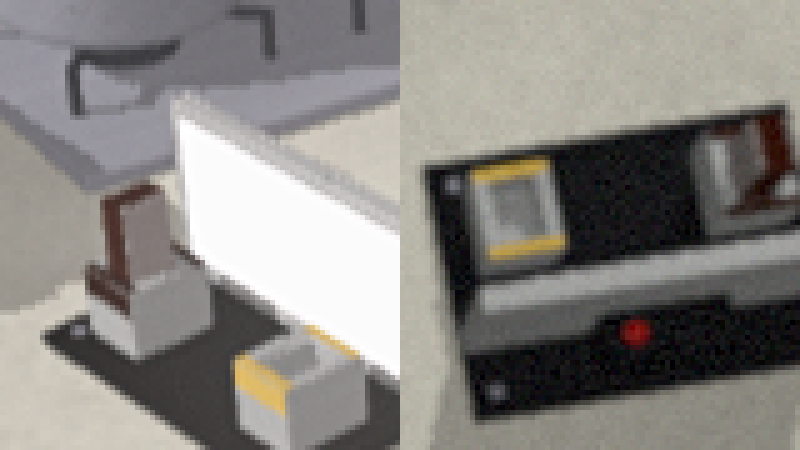

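The dark standard stands upright and seated in its post (crop ~(135,240)), with the yellow post empty. Now the pale one.

Emit:
apply_moves([
  [55, -0.1, 0.03, 0.9, 0, 0, 0],
  [55, 0, 0, 0.8, 0, 0, 0],
  [55, 0, 0, 0.7, 0, 0, 0],
  [55, 0, 0, 0.6, 0, 0, 0],
  [55, 0, 0, 0.42, 0, 0, 0],
  [55, 0, 0, 0, 0, 0, 0],
  [55, 0, 0, 0, 0, 0, 0],
])

```text
t: 10.15
position: [0.471, 0.2651, 0.0504]
eef_rot: [-180.0, 0.0, -159.9]
wrist_force: [-0.7, -0.6, -0.3]
finger_gap: 0.0485
```

Emit:
apply_moves([
  [15, 0, 0, 0, 0, 0, 0],
  [15, 0, 0, 0, 0, 0, 0],
  [15, 0, 0, 0, 0, 0, 0],
  [15, 0, 0, 0, 0, 0, 0],
  [15, 0, 0, 0, 0, 0, 0],
  [15, 0, 0, 0, 0, 0, 0],
])

```text
t: 10.75
position: [0.4709, 0.2652, 0.0503]
eef_rot: [-180.0, 0.0, -159.8]
wrist_force: [-1.5, -1.4, 4.9]
finger_gap: 0.0201
```

Emit:
apply_moves([
  [15, 0, 0, -0.3, 0, 0, 0],
  [15, 0, 0, -0.8, 0, 0, 0],
  [15, 0, 0, -1, 0, 0, 0],
  [15, 0, 0, -1, 0, 0, 0],
  [15, 0, 0, -0.4, 0, 0, 0.5],
  [15, 0, 0, 0, 0, 0, 0.5],
  [15, 0, 0, 0, 0, 0, 0.5],
  [15, 0, 0, 0, 0, 0, 0.47],
])

```text
t: 11.55
position: [0.4706, 0.2651, 0.1906]
eef_rot: [180.0, 0.0, -171.2]
wrist_force: [-0.2, -0.3, -1.3]
finger_gap: 0.0198
```

```bash
python3 -c "
from h import *;delta(.5925,-.1888,.16,188.7)"
```

```text
at 11.55 [0.4706 0.2651 0.1906] [ 1.8000e+02  2.0000e-02 -1.7122e+02] gap 0.0198 F [-0.2 -0.3 -1.3]
shift [ -1.28 -11.68   0.76] turn [0.   0.   0.01]
```

Emit:
apply_moves([
  [15, -0.1, -0.7, 0, 0, 0, 0],
  [15, -0.11, -1, 0, 0, 0, 0],
  [15, -0.11, -1, 0, 0, 0, 0],
  [15, -0.11, -1, 0, 0, 0, 0],
  [15, -0.11, -1, 0, 0, 0, 0],
  [15, -0.11, -1, 0, 0, 0, 0],
  [15, -0.11, -1, 0, 0, 0, 0],
  [15, -0.11, -1, 0, 0, 0, 0],
  [15, -0.11, -1, 0, 0, 0, 0],
  [15, -0.11, -1, 0, 0, 0, 0],
])

```text
t: 12.55
position: [0.5739, -0.1131, 0.1905]
eef_rot: [-180.0, 0.0, -171.1]
wrist_force: [0.3, 0.5, 0.6]
finger_gap: 0.0199
```

Emit:
apply_moves([
  [15, -0.11, -1, 0.1, 0, 0, 0],
  [15, -0.08, -0.98, 0.3, 0, 0, 0],
  [15, 0, 0, 0.36, 0, 0, 0],
  [15, 0, 0, 0, 0, 0, 0],
  [15, 0, 0, 0, 0, 0, 0],
  [15, 0, 0, 0, 0, 0, 0],
])

```text
t: 13.15
position: [0.5938, -0.1879, 0.1608]
eef_rot: [-180.0, 0.1, -171.0]
wrist_force: [-0.5, 0.0, -0.5]
finger_gap: 0.0197
```

```bash
python3 -c "
from h import *;delta(.5925,-.1888,.1,188.7)"
```

```text
at 13.15 [ 0.5938 -0.1879  0.1608] [-1.7995e+02  6.0000e-02 -1.7105e+02] gap 0.0197 F [-0.5  0.  -0.5]
shift [ 0.04 -0.02  1.52] turn [-0.01  0.01  0.04]
```

Emit:
apply_moves([
  [15, 0.02, -0.02, 0.8, 0, 0, 0.04],
  [15, 0, 0, 0.7, 0, 0, 0],
  [15, 0, 0, 0.1, 0, 0, 0],
  [15, 0, 0, 0, 0, 0, 0],
])

```text
t: 13.55
position: [0.5931, -0.1891, 0.0962]
eef_rot: [-180.0, 0.0, -171.3]
wrist_force: [-0.4, 0.4, -0.6]
finger_gap: 0.0204
```

Emit:
apply_moves([
  [15, 0, 0, 0.06, 0, 0, 0],
  [15, 0, 0, 0.06, 0, 0, 0],
  [15, 0, 0, 0.05, 0, 0, 0],
  [15, 0, 0, 0, 0, 0, 0],
])

```text
t: 13.95
position: [0.5929, -0.1895, 0.0889]
eef_rot: [-180.0, 0.0, -171.3]
wrist_force: [-0.1, 0.1, -1.1]
finger_gap: 0.0197
```

Emit:
apply_moves([
  [15, 0, 0, 0.08, 0, 0, 0],
  [15, 0, 0, 0.08, 0, 0, 0],
  [15, 0, 0, 0.08, 0, 0, 0],
  [15, 0, 0, 0, 0, 0, 0],
])

```text
t: 14.35
position: [0.5926, -0.1894, 0.0785]
eef_rot: [180.0, -0.0, -171.3]
wrist_force: [-0.1, 0.8, -1.6]
finger_gap: 0.02
```

Emit:
apply_moves([
  [15, 0, 0, 0.04, 0, 0, 0],
  [15, 0, 0, 0.03, 0, 0, 0],
  [15, 0, 0, 0, 0, 0, 0],
])

```text
t: 14.65
position: [0.5929, -0.1895, 0.0764]
eef_rot: [-180.0, 0.0, -171.3]
wrist_force: [-1.1, 0.4, -1.4]
finger_gap: 0.0202
```

Emit:
apply_moves([
  [15, 0, 0, 0.02, 0, 0, 0],
  [15, 0, 0, 0.02, 0, 0, 0],
  [15, 0, 0, 0, 0, 0, 0],
])

```text
t: 14.95
position: [0.5931, -0.1895, 0.0763]
eef_rot: [-180.0, 0.0, -171.3]
wrist_force: [-4.1, 2.1, 11.6]
finger_gap: 0.0193
```

Floor contact at the expected height again. Release and lift, and refit the sample meanwhile.

Emit:
apply_moves([
  [45, 0, 0, 0, 0, 0, 0],
  [45, 0, 0, 0, 0, 0, 0],
  [45, 0, 0, 0, 0, 0, 0],
  [45, 0, 0, -0.3, 0, 0, 0],
  [45, 0, 0, -0.8, 0, 0, 0],
  [45, 0, 0, -1, 0, 0, 0],
  [45, 0, 0, -0.7, 0, 0, 0],
  [55, 0, 0, 0, 0, 0, 0],
])

```text
t: 15.75
position: [0.5942, -0.1902, 0.1919]
eef_rot: [-179.7, 0.4, -171.3]
wrist_force: [0.1, -1.2, 0.6]
finger_gap: 0.0458
```

```bash
python3 - <<'E' 2>&1 | grep -v -e Warn -e np.cross
from h import *
exec(open('fit.py').read().split("ims=")[0])
o=cell(A=(307.6,236),B=(314,237.4),C=(320.4,233),a=(307,256),b=(313.4,259),c=(320,251.6))
p,r=fit(o,[.5,.077,[.2,.5,.8]]);print(p.round(4),np.degrees(p[2]),r.round(1).tolist())
exec(open('ref.py').read().split("for nm,p")[0])
for y in range(14,46,4):
    out=[]
    for ns in(("scene",),("top",)):
        f=lambda v:cost((v[0]/1000,v[1]/1000,np.radians(y)),True,ns)
        b=min((minimize(f,[502,77],method="Nelder-Mead",options=dict(initial_simplex=np.array([[501,76],[501+s,76+t],[501-t,76+s]]))) for s,t in((4,2),(-3,4))),key=lambda r:r.fun);out+=[b.x.round(1),round(b.fun,1)]
    print(y,*out)
im=robot.snapshot('scene')[:,:,::-1];cv2.imwrite('pics/scene5.png',im)
cv2.imwrite('pics/c5.png',np.hstack([cv2.resize(im[225:275,290:340],None,fx=8,fy=8,interpolation=3),cv2.resize(im[150:230,160:240],(400,400),interpolation=3)]))
delta(.5021,.078,.12,206)
E
```

```text
[0.4988 0.0757 0.4113] 23.5680231992827 [[-1.0, -0.9], [0.5, 0.4], [0.5, -2.0], [-0.8, 0.4], [0.5, 0.2], [0.1, 0.7]]
14 [500.   78.1] 148.6 [498.5  77. ] 43.4
18 [500.9  77.6] 140.7 [498.7  77.1] 43.0
22 [500.5  76.9] 136.4 [498.3  77.6] 44.0
26 [502.   77.1] 130.9 [498.7  77.5] 45.8
30 [503.1  77.6] 126.0 [497.6  78. ] 48.9
34 [501.9  75.7] 120.9 [497.6  77.8] 50.5
38 [502.8  76.3] 119.4 [497.4  77.9] 53.6
42 [502.8  76.9] 119.3 [497.9  78.2] 56.4
at 15.8 [ 0.5934 -0.1897  0.1891] [-179.86    0.19 -171.33] gap 0.0479 F [-0.3  0.8 -0.9]
shift [1.25 6.97 1.71] turn [-0.03  0.03 -3.02]
```

View pics/c5.png

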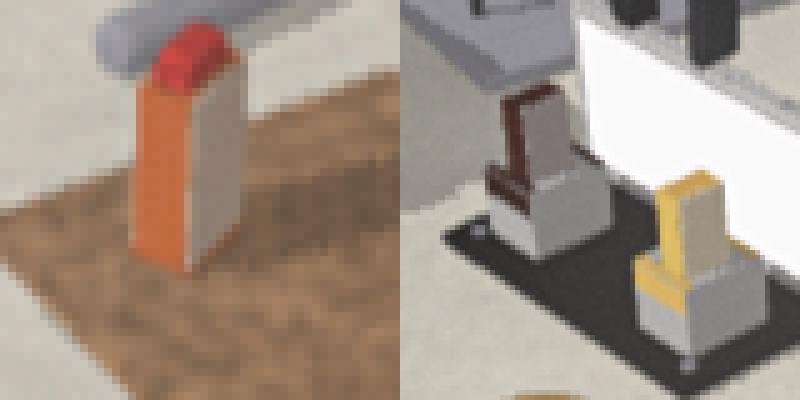

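Both standards stand seated. In the left crop the sample's bottom corners are at (132,258), (188,272) and (240,225), which implies a yaw of about 23°. Now the sample.

Emit:
apply_moves([
  [55, 0.18, 1, 0, 0, 0, 0],
  [55, 0.18, 1, 0, 0, 0, 0],
  [55, 0.18, 1, 0, 0, 0, 0],
  [55, 0.18, 1, 0, 0, 0, 0],
  [55, 0.18, 1, 0, 0, 0, 0],
  [55, 0.18, 1, 0, 0, 0, 0],
  [55, 0.18, 0.97, 0, 0, 0, -0.8],
  [55, 0, 0, 0.4, 0, 0, -0.9],
  [55, 0, 0, 0.4, 0, 0, -0.96],
  [55, 0, 0, 0, 0, 0, 0],
])

```text
t: 16.8
position: [0.4996, 0.0788, 0.1524]
eef_rot: [179.9, -0.3, -156.0]
wrist_force: [-0.3, 0.4, 0.0]
finger_gap: 0.0485
```

```bash
python3 -c "
from h import *;delta(.5,.0775,.049,204)"
```

```text
at 16.8 [0.4996 0.0788 0.1524] [ 179.86   -0.26 -156.02] gap 0.0485 F [-0.3  0.4  0. ]
shift [-0.01 -0.04  2.58] turn [ 0.02 -0.05 -0.  ]
```

Emit:
apply_moves([
  [55, -0.01, -0.04, 0.8, 0, 0, 0],
  [55, 0, 0, 0.7, 0, 0, 0],
  [55, 0, 0, 0.6, 0, 0, 0],
  [55, 0, 0, 0.46, 0, 0, 0],
  [55, 0, 0, 0, 0, 0, 0],
  [55, 0, 0, 0, 0, 0, 0],
])

```text
t: 17.4
position: [0.5023, 0.0771, 0.0529]
eef_rot: [-180.0, 0.0, -156.2]
wrist_force: [0.4, -0.3, -0.0]
finger_gap: 0.0487
```

Emit:
apply_moves([
  [15, 0, 0, 0, 0, 0, 0],
  [15, 0, 0, 0, 0, 0, 0],
  [15, 0, 0, 0, 0, 0, 0],
  [15, 0, 0, 0, 0, 0, 0],
  [15, 0, 0, 0, 0, 0, 0],
  [15, 0, 0, 0, 0, 0, 0],
])

```text
t: 18.0
position: [0.5023, 0.0772, 0.0527]
eef_rot: [-180.0, 0.0, -156.1]
wrist_force: [-2.2, 0.1, 6.0]
finger_gap: 0.0199
```

Emit:
apply_moves([
  [15, 0, 0, -0.3, 0, 0, 0],
  [15, 0, 0, -0.8, 0, 0, 0],
  [15, 0, 0, -1, 0, 0, 0],
  [15, 0, 0, -1, 0, 0, 0.6],
  [15, 0, 0, -0.4, 0, 0, 0.7],
  [15, 0, 0, 0, 0, 0, 0.7],
  [15, 0, 0, 0, 0, 0, 0.65],
  [15, 0, 0, 0, 0, 0, 0],
])

```text
t: 18.8
position: [0.5019, 0.0773, 0.1929]
eef_rot: [-180.0, 0.0, -171.3]
wrist_force: [-0.1, -0.8, -0.8]
finger_gap: 0.0199
```

```bash
python3 -c "
from h import *;delta(.6035,-.2532,.19,188.75)"
```

```text
at 18.8 [0.5019 0.0773 0.1929] [-1.8000e+02  2.0000e-02 -1.7131e+02] gap 0.0199 F [-0.1 -0.8 -0.8]
shift [-1.26 -8.55  0.07] turn [-0.    0.   -0.01]
```

Emit:
apply_moves([
  [15, -0.14, -0.75, 0, 0, 0, 0],
  [15, -0.14, -1, 0, 0, 0, 0],
  [15, -0.14, -1, 0, 0, 0, 0],
  [15, -0.14, -1, 0, 0, 0, 0],
  [15, -0.14, -1, 0, 0, 0, 0],
  [15, -0.14, -1, 0, 0, 0, 0],
  [15, -0.14, -1, 0, 0, 0, 0],
  [15, -0.14, -1, 0, 0, 0, 0],
  [15, -0.14, -0.8, 0, 0, 0, 0],
  [15, 0, 0, 0, 0, 0, 0],
])

```text
t: 19.8
position: [0.6037, -0.2567, 0.1916]
eef_rot: [-180.0, -0.0, -171.4]
wrist_force: [-0.2, 0.1, -0.8]
finger_gap: 0.0197
```

Emit:
apply_moves([
  [15, 0, 0, 0.5, 0, 0, 0],
  [15, 0, 0, 0.8, 0, 0, 0],
  [15, 0, 0, 0.7, 0, 0, 0],
  [15, 0, 0, 0.5, 0, 0, 0],
  [15, 0, 0, 0.3, 0, 0, 0],
  [15, 0, 0, 0, 0, 0, 0],
  [15, 0, 0, 0, 0, 0, 0],
  [15, 0, 0, 0, 0, 0, 0],
])

```text
t: 20.6
position: [0.6043, -0.2534, 0.0818]
eef_rot: [-179.9, 0.1, -171.3]
wrist_force: [-0.6, -0.3, -0.6]
finger_gap: 0.0198
```

```bash
python3 -c "
from h import *;delta(.6030,-.2532,.0787,188.75)
im=robot.snapshot('scene')[:,:,::-1];cv2.imwrite('pics/scene6.png',im)
cv2.imwrite('pics/c6.png',cv2.resize(im[145:225,165:245],(640,640)[:1]*2,interpolation=3)[:600])"
```

```text
at 20.6 [ 0.6043 -0.2534  0.0818] [-1.7992e+02  9.0000e-02 -1.7126e+02] gap 0.0198 F [-0.6 -0.3 -0.6]
shift [0.03 0.01 0.08] turn [-0.01  0.02 -0.  ]
```

View pics/c6.png

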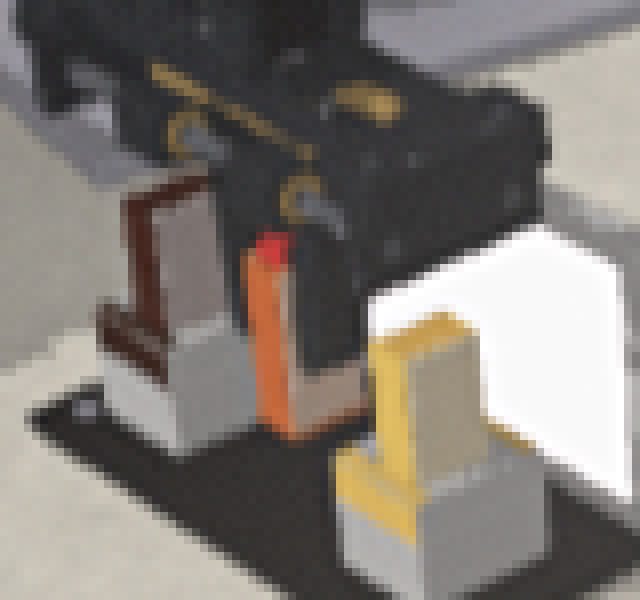

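The sample hangs between the two standards in the bay: top corners at crop (245,252)/(285,272), standards' tops at (122,200)/(160,215) and (370,342)/(412,360). I'll quantify the alignment relative to the standards.

```bash
python3 - <<'E'
from h import *
a=np.radians(8.75);u=np.array([np.cos(a),np.sin(a)]);w=np.array([-u[1],u[0]])
f=lambda v,L,q:(proj('scene',pose((v[0],v[1],a),L))-q).ravel()
K=dict(A=(15,-10),B=(15,10),C=(-15,10),D=(-15,-10))
def go(n,z0,**k):
    L=[(*K[c[0]],(z0 if len(c)>1 else z0+60)) for c in k];q=np.array(list(k.values()))/8+[165,145]-.44
    s=least_squares(f,[.6,-.25],args=(L,q));print(n,s.x.round(4),s.fun.round(1));return s.x
d=go("dark",30,A=(122,200),B=(160,215));p=go("pale",30,A=(370,342),B=(412,360),C=(478,335),D=(440,315))
p2=go("pale AB",30,A=(370,342),B=(412,360))
for s in(go("smp top",33.1,A=(245,252),B=(285,272)),go("smp bot",33.1,A1=(258,425),B1=(297,440),C1=(367,410)),go("smp",33.1,A=(245,252),B=(285,272),A1=(258,425),B1=(297,440),C1=(367,410))):
    e=s-(d+p2)/2;print("rel mid: x %.1f y %.1f mm"%(1000*e@u,1000*e@w))
E
```

```text
dark [ 0.6118 -0.317 ] [ 0.1 -0.4 -0.1  0.4]
pale [ 0.5929 -0.1885] [-0.5  0.2 -0.7  0.9  0.7 -0.4  0.4 -0.8]
pale AB [ 0.5905 -0.19  ] [ 0.1 -0.4 -0.1  0.4]
smp top [ 0.5983 -0.2567] [ 0.1 -0.2 -0.1  0.2]
smp bot [ 0.6024 -0.2533] [-0.1 -0.5 -0.3  0.5  0.3 -0. ]
smp [ 0.6008 -0.2546] [-0.4  0.5 -0.6  0.8  0.3 -0.9  0.1  0.1  0.6 -0.4]
rel mid: x -3.3 y -2.7 mm
rel mid: x 1.3 y 0.1 mm
rel mid: x -0.5 y -0.9 mm
```

Position agrees to about 1 mm with the standards' midpoint; only the height needs lowering, by 3 mm.

Emit:
apply_moves([
  [15, 0, 0, 0.04, 0, 0, 0],
  [15, 0, 0, 0.04, 0, 0, 0],
  [15, 0, 0, 0, 0, 0, 0],
  [15, 0, 0, 0, 0, 0, 0],
  [15, 0, 0, 0, 0, 0, 0],
])

```text
t: 21.15
position: [0.6038, -0.2532, 0.0772]
eef_rot: [-180.0, 0.0, -171.3]
wrist_force: [-0.7, 0.7, -0.4]
finger_gap: 0.0201
```

```bash
python3 -c "
from h import *;delta(.604,-.2535,.0787,188.75)"
```

```text
at 21.15 [ 0.6038 -0.2532  0.0772] [-179.99    0.   -171.28] gap 0.0201 F [-0.7  0.7 -0.4]
shift [-0.   -0.01 -0.04] turn [-0.  0. -0.]
```

Emit:
apply_moves([
  [15, 0, 0, -0.04, 0, 0, 0],
  [15, 0, 0, 0, 0, 0, 0],
  [15, 0, 0, 0, 0, 0, 0],
  [15, 0, 0, 0, 0, 0, 0],
  [15, 0, 0, 0, 0, 0, 0],
])

```text
t: 21.65
position: [0.6037, -0.2531, 0.0787]
eef_rot: [180.0, -0.0, -171.3]
wrist_force: [0.9, 0.3, -0.7]
finger_gap: 0.02
```

```bash
python3 -c "
from h import *;delta(.604,-.2535,.0787,188.75)
a=cv2.imread('pics/scene0.png').astype(int);im=robot.snapshot('scene')[:,:,::-1].copy()
cv2.imwrite('pics/c7.png',im)"
```

```text
at 21.65 [ 0.6037 -0.2531  0.0787] [ 180.     -0.   -171.28] gap 0.02 F [ 0.9  0.3 -0.7]
shift [-0.01 -0.01 -0.  ] turn [ 0. -0. -0.]
```

View pics/c7.png

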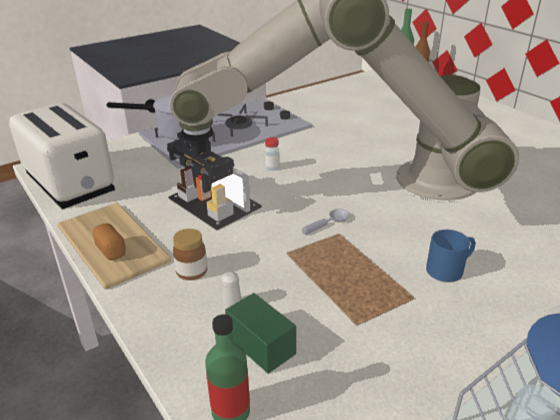

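The final picture shows the standards seated at about (187,185) and (218,203), the sample held between them at about (203,188), and the bystanders where they were. I'll hand it in.

```bash
python3 -c "
from bench import robot;print(robot.close_job())"
```

```text
the job is handed in; nothing more can be done
None
```

The job is handed in at about 21.7 s. The dark and pale standards are seated in the brown- and yellow-striped posts and released. The red-stoppered sample is held upright between them in front of the lit panel, gripped on its frosted faces.

- **Standards:** each one slid into its pocket without resistance and met the floor at the expected height, with contact forces of 5.6 N (dark) and 11.6 N (pale). After release, both stand upright in the pictures.
- **Sample:** the gripper closed on 20 mm, the width across the frosted faces. The tool is square to the panel and at the height that puts the middle of the glass at 60 mm, with only noise-level force on the wrist.
- **Bystanders:** they look unmoved in the last picture.
- **Disagreements:**
  - A fit to the sample's top edges alone put it about 3 mm off the midpoint. The bottom-edge and combined fits gave about 1 mm or less, and I kept those.
  - Across the panel direction, the position is only known to about 2 mm.
  - An early scene-only corner fit had put the dark post about 5 mm from where the top view did. The refined fit removed that before I inserted the cell.

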